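Clamp the window cover of a specimen cell with four levers, crosswise in two passes

ROBOT

A 6-joint arm with a two-finger parallel gripper is mounted at the origin on the work surface. World frame = base frame: x ahead of the robot, y to its left, z up, the work surface at z = 0. Lengths are in mm, angles in degrees, forces in N, time in s.
With the tool pointing down it reaches from about 350 to 875 mm from the base axis. Payload 4.2 kg.
Tool frame: the origin (TCP) lies at the very end of the fingers, on their centre line; the grasp point (between the pads) lies env.hold_point_z behind it (env.hold_point_z is the distance from the TCP to the grasp point, in mm); x points along the fingers, y is the direction in which the jaws open and shut, and the axes are right-handed (so a half turn about x gives the same grasp; the last joint's range is limited). The gripper opens to 85 mm and grips with 20 to 120 N. Pads are 22 mm wide; open, the fingers measure 114 mm over their backs; the gripper's body (76 mm by 85 mm) begins 54 mm behind the grasp point. The pads swing forward as they close: fully open they stand 13 mm farther back than shut.
Start: joints at [84.202, 22.042, 0.453, 0, -68.411, -14.817], TCP at [220.021, 584.97, 231.312] pointing down, gripper open.
Joint ranges: [-179.83, 179.83], [-69.29, 118.12], [-61.27, 80.66], [-181.25, 117.63], [-171.15, -9.14], [-177.46, 177.46]. Speed limits (degrees/s): [159.86, 159.86, 180, 180, 180, 180].

INTERFACE

Orientations are given as [roll, pitch, yaw] about the fixed x, y, z axes, in that order (R = Rz(yaw) Ry(pitch) Rx(roll)).
In Python, from rig import env, snapshot, camera_params gives the robot as it stands. The module is installed in compiled form; this text tells all that it offers. Calls block until the motion is done:
- env.goto(position, orientation): joint-space move of the TCP to a pose.
- env.move_straight(position, max_speed=150, attitude=None): straight line of the TCP; attitude=None keeps the orientation; max_speed is the mean speed in mm/s.
- env.movej(angles): joint-space move.
- env.gripper_to(opening, squeeze=None): finger opening in mm; squeeze is the grip in N (None keeps the last); returns when the fingers have stopped.
- env.hold(seconds).
- env.ik(position, orientation): joint angles nearest the present ones, or None.
- snapshot(name): name is "scene" or "top"; returns the picture (400x640x3 uint8, red, green, blue); there is no depth.
- camera_params(name): a dict with "fx", "fy", "cx", "cy" (pixels), "k1" (the pictures are not rectified: a ray, as slopes to the right and down, at radius r is drawn at 1 + k1 r^2 times it, then the intrinsics apply), "world_to_cam" (4x4, takes a point from world to camera coordinates). Camera axes: x right, y down, z forward; pixel columns grow to the right and rows downward; lengths in mm; the calibration is good to about 2 mm. A picture is of the moment at which its call begins. camera_params takes no time and is no camera call.
A pose or a line that the arm cannot do raises env.MotionError and nothing moves.
- env.finish_job(): hands the job in, once; it reports no verdict.
Readings, each from a call of its own:
- env.read_time(): time.
- env.read_joints(): joint angles.
- env.read_qd(): joint speeds.
- env.read_joint_torque(): joint torques, N m.
- env.read_eef_pos(): TCP position.
- env.read_orientation(): TCP orientation.
- env.read_contact_force(): force on the tool from outside, world axes, zero at the start.
- env.read_torque(): the same for the moment, N m.
- env.read_width(): finger opening in mm.
Only numpy, scipy, OpenCV 4.12 (cv2) and the standard library are available. Lean on these libraries where they do the work, as an engineer would, in place of code of your own. Each camera call takes 0.05 s, during which the arm holds its last target.

TASK

The window cover lies in the specimen cell but its four clamping levers are loose: tighten them clockwise by feel, crosswise (one lever, then the one opposite, then the other opposite pair) and in two passes. In the first pass turn each only until it is just snug; then go round crosswise again and make each firmly hand-tight, without forcing any, for the window can crack. Leave the things standing beside the cell alone.

Things in the scene. Friction and masses are not known exactly. Their poses are not given: they have to be found in the camera images.
- cell: aluminium base of a specimen cell, 236 x 236 mm, 45 mm high, fixed to the table; origin under its centre; a square pocket in its top holds the cover; nothing to do to it. The four levers stand 80 mm from its centre towards its corners, 113 mm apart, numbered 0, 1, 2, 3 counter-clockwise seen from above
- cover: loose grey square cover plate with a round window, 181 x 181 x 10 mm, about 1 kg, already in place in the cell's pocket, its top 45 mm above the table, flush with the cell's rim (the window's frame stands 4 mm higher); origin under its centre
- lever0: black clamping lever on a vertical stud; all four alike. Origin on the turning axis, under its round foot, a fraction of a mm above the cover at the start; +x points along the bar to its free end, 46 mm from the axis. The bar is 12 mm wide and 14 mm high, 26 to 40 mm above the origin; hub 21 mm across and 40 mm high, foot 34 mm across. Opposite lever 2
- lever1: like lever 0; opposite lever 3. Clockwise seen from above tightens; a lever stays where it is left. At the start each points 37 to 77 degrees counter-clockwise of outward (away from the cover's centre). Loose, it turns at a steady 0.06 N m (1.3 N at the bar's end); after 5 to 50 degrees, hidden and different for each, its foot bears on the cover and the torque climbs, slowly at first
- lever2: like lever 0; opposite lever 0. How tight feels, for all: snug is about 0.2 N m (4.5 N of push at the bar's end; 0.15 to 0.28 N m will do), reached some 25 to 70 degrees from the start, then the torque climbs about 0.9 N m per radian
- lever3: like lever 0; opposite lever 1. For all: firmly hand-tight is about 0.5 N m (11 N of push at the bar's end; 0.4 to 0.65 N m will do), another 10 to 25 degrees after snug. Hidden friction shifts the clamping force by a fifth either way
- objective: bystander: black microscope objective, 34 mm across, 50 mm high, standing on the table beside the cell; origin under its centre
- jar: bystander: amber glass jar with a white cap, 48 mm across, 60 mm high; origin under its centre
- tray: bystander: aluminium tray, 100 x 70 x 22 mm; origin under its centre

How it is judged (in metres and radians):
On the way, in this order (a step that is already met when the one before it is completed fails the run):
1. first pass: one pair of opposite levers is snug (each presses on the cover with over 5 N) while the other pair is still loose (under 2 N) (((contact force between each of lever0, lever2 and cover above 5 N and contact force between each of lever1, lever3 and cover below 2 N) or (contact force between each of lever1, lever3 and cover above 5 N and contact force between each of lever0, lever2 and cover below 2 N))), for 0.1 s.
2. first pass done: all four levers are snug (over 5 N) (contact force between each of lever0, lever1, lever2, lever3 and cover above 5 N), for 0.1 s.
3. second pass: one pair of opposite levers is firm (over 24 N) while the other pair is not yet (under 24 N) (((contact force between each of lever0, lever2 and cover above 24 N and contact force between each of lever1, lever3 and cover below 24 N) or (contact force between each of lever1, lever3 and cover above 24 N and contact force between each of lever0, lever2 and cover below 24 N))), for 0.1 s.
At the end, for the whole second after the job is handed in: all four levers are firm, each pressing on the cover with 24 to 80 N, and the cover lies flat (within 0.03 rad) and centred (within 4 mm) in the cell's pocket (contact force between lever0 and cover between 24 and 80 N and contact force between lever1 and cover between 24 and 80 N and contact force between lever2 and cover between 24 and 80 N and contact force between lever3 and cover between 24 and 80 N and angle between cover's own z axis and vertical below 0.03 rad and horizontal distance between cover and cell below 0.004 m); the robot touches nothing.
It fails at once if a lever was made firm (over 45 N of clamping force) while another was not yet even snug (under 4 N) ((contact force between lever0 and cover above 45 N and contact force between any of lever1, lever2, lever3 and cover below 4 N) or (contact force between lever1 and cover above 45 N and contact force between any of lever0, lever2, lever3 and cover below 4 N) or (contact force between lever2 and cover above 45 N and contact force between any of lever0, lever1, lever3 and cover below 4 N) or (contact force between lever3 and cover above 45 N and contact force between any of lever0, lever1, lever2 and cover below 4 N)).
It fails at once if a lever was over-tightened (over 110 N of clamping force), which cracks the window (contact force between any of lever0, lever1, lever2, lever3 and cover above 110 N).
It fails at once if a bystander (objective, jar or tray) was moved more than 20 mm (distance of any of objective, jar, tray from where it was at the start of the episode above 0.02 m).
It also fails if it takes over 72 s, if anything falls off the work surface, if the arm or the gripper's body presses on something with over 40 N, if the wrist force passes 120 N, or if a joint passes its speed limit or range.

## Working session

There is one attempt and no reset: what is moved stays moved. The work goes in short steps, each a Python script; the robot and the scene stay as the last script left them, time stands still between calls to the robot, and variables do not carry over. Pictures are saved under pics/ and viewed, and the job is handed in when it is done.

```bash
mkdir -p pics; ls; python3 - <<'E'
from rig import env, snapshot, camera_params
import cv2
print(env.read_time(), env.hold_point_z, env.read_orientation(), env.read_contact_force(), env.read_width())
for n in("scene","top"):
    p=camera_params(n);print(n,{k:(v if k!="world_to_cam" else [[round(float(x),4) for x in r] for r in v]) for k,v in p.items()})
    im=snapshot(n);cv2.imwrite(f"pics/{n}0.png",im[:,:,::-1])
print(env.read_time())
E
```

```text
pics
0.0 18.700000000000003 [  92.13185493   89.87598519 -108.49814225] [ 0.94712384 -0.05131152  0.35057505] 85.27898590736976
scene {'fx': 363.4995753505347, 'fy': 363.4995753505347, 'cx': 323.01368118076334, 'cy': 199.27103219790624, 'k1': -0.018072111012692117, 'world_to_cam': [[0.3481, 0.9374, -0.007, -224.1657], [0.7988, -0.3005, -0.5212, -456.7064], [-0.4907, 0.1758, -0.8534, 1090.7107], [0.0, 0.0, 0.0, 1.0]]}
top {'fx': 397.959349605202, 'fy': 397.959349605202, 'cx': 321.68837795473434, 'cy': 192.7727416002147, 'k1': -0.03399726792221308, 'world_to_cam': [[-0.0094, -0.9998, -0.0159, 18.7811], [-0.9808, 0.0123, -0.1944, 592.5439], [0.1946, 0.0138, -0.9808, 857.4714], [0.0, 0.0, 0.0, 1.0]]}
0.1
```

View pics/scene0.png

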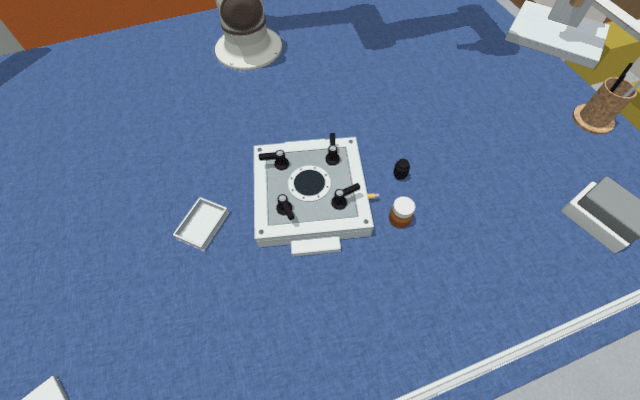

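View pics/top0.png

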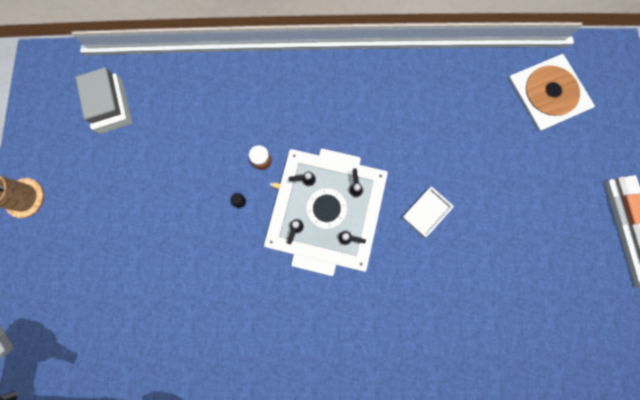

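```bash
python3 - <<'E'
import cv2
for n,(a,b,c,d) in {"scene":(240,125,385,260),"top":(255,140,400,280)}.items():
    im=cv2.imread(f"pics/{n}0.png")[b:d,a:c]
    im=cv2.resize(im,None,fx=4,fy=4,interpolation=cv2.INTER_CUBIC)
    for k in range(0,c-a,20):
        cv2.putText(im,str(a+k),(4*k,10),0,.35,(0,0,255),1); cv2.line(im,(4*k,0),(4*k,im.shape[0]),(0,255,255),1) if 0 else None
    for k in range(0,d-b,20): cv2.putText(im,str(b+k),(0,4*k+4),0,.35,(0,0,255),1)
    cv2.imwrite(f"pics/{n}0c.png",im)
E
```

```text
(no output)
```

View pics/scene0c.png

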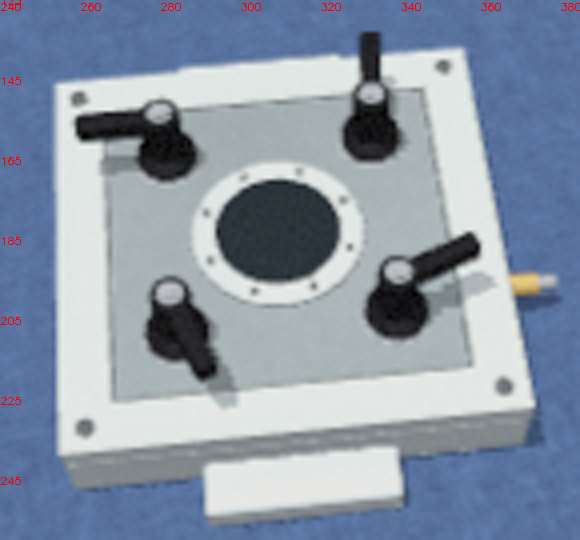

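View pics/top0c.png

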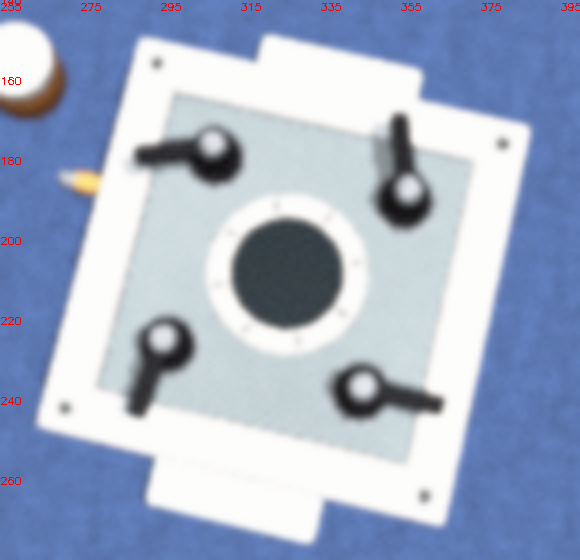

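```bash
cat > vis.py <<'E'
import numpy as np, cv2
from rig import camera_params
def ray(n,uv):
    p=camera_params(n);K=np.array([[p["fx"],0,p["cx"]],[0,p["fy"],p["cy"]],[0,0,1]])
    x=cv2.undistortPoints(np.array([[uv]],float),K,np.array([p["k1"],0,0,0.]))[0,0]
    M=np.array(p["world_to_cam"]);R=M[:3,:3];t=M[:3,3]
    c=-R.T@t;d=R.T@np.array([x[0],x[1],1]);return c,d/np.linalg.norm(d)
def plane(n,uv,z):
    c,d=ray(n,uv);return c+d*(z-c[2])/d[2]
def tri(a,b):
    (c1,d1),(c2,d2)=ray("top",a),ray("scene",b)
    s=np.linalg.lstsq(np.c_[d1,-d2],c2-c1,rcond=None)[0]
    p,q=c1+s[0]*d1,c2+s[1]*d2
    return (p+q)/2,np.linalg.norm(p-q)
E
python3 - <<'E'
from vis import *
np.set_printoptions(precision=1,suppress=True)
T=lambda p:(p[0]/4+255-.4,p[1]/4+140-.4)
S=lambda p:(p[0]/4+240-.4,p[1]/4+125-.4)
hub=dict(A=((213,143),(398,270)),B=((408,187),(170,292)),C=((362,386),(160,112)),D=((164,337),(371,93)))
tip=dict(A=((137,157),(475,245)),B=((399,117),(207,370)),C=((441,405),(82,127)),D=((137,413),(370,38)))
for n,z,dd in(("hub",85,hub),("tip",78,tip)):
  for k,(a,b) in dd.items():
    p,e=tri(T(a),S(b));print(n,k,p,"gap",round(e,1),"top@z",plane("top",T(a),z)[:2],"scene@z",plane("scene",S(b),z)[:2])
p,e=tri(T((287,273)),S((278,231)));print("win",p,e)
for a,b in(((140,38),(534,406)),((530,127),(60,455)),((445,525),(55,84)),((38,426),(464,48))):
    p,e=tri(T(a),S(b));print("corner",p,round(e,1),plane("top",T(a),45)[:2],plane("scene",S(b),45)[:2])
for k,a,b in (("objective",(238,200),(401,168)),("jarcap",(259,155),(403,204)),("tray",(428,212),(202,223))):
    p,e=tri(a,b);print(k,p,e)
from rig import env
print(env.ik([560,0,100],[0,90,0]), env.ik([560,0,100],[0,90,90]),env.ik([560,0,100],[0,90,180]))
E
```

```text
hub A [626.9  41.7  87.8] gap 1.8 top@z [627.8  42.7] scene@z [625.1  41.6]
hub B [600.1 -67.1  88.7] gap 2.1 top@z [601.1 -66.3] scene@z [597.6 -67.8]
hub C [489.9 -39.2  87. ] gap 1.9 top@z [490.3 -38.3] scene@z [488.1 -39.9]
hub D [517.9  69.3  87.8] gap 1.1 top@z [518.4  70. ] scene@z [515.7  69.6]
tip A [621.5  85.6  79.1] gap 1.2 top@z [622.   86.3] scene@z [620.8  85.4]
tip B [642.8 -63.2  79.9] gap 0.9 top@z [643.4 -62.8] scene@z [641.7 -63.4]
tip C [479.8 -81.3  80.9] gap 0.4 top@z [480.  -81.8] scene@z [477.5 -80.9]
tip D [477.   84.5  82. ] gap 0.9 top@z [477.4  85.3] scene@z [473.6  85.4]
win [558.8   1.2  48.9] 1.624612631223634
corner [701.6  86.6  47.3] 2.9 [702.8  88.2] [700.3  85.8]
corner [ 644.4 -142.1   46.8] 0.5 [ 644.9 -142.2] [ 643.4 -142.4]
corner [415.2 -85.1  45.5] 0.2 [415.2 -85.1] [414.8 -85.2]
corner [472.9 145.   44.9] 0.3 [472.9 145.1] [472.9 144.8]
objective [582.9 210.8  30.6] 1.8321332259803655
jarcap [683.7 157.7  62.6] 1.1367233970550714
tray [ 551.9 -240.1   11.5] 1.9669882358920108
[  16.6   23.2  -18.7    0.   -48.1 -106.6] [ 16.6  23.2 -18.7   0.  -48.1 -16.6] [ 16.6  23.2 -18.7   0.  -48.1  73.4]
```

```bash
cat > lev.py <<'E'
import numpy as np
from rig import env
np.set_printoptions(precision=2,suppress=True)
C=np.array([558.5,1.1]); Y=30.7
OUT=dict(A=Y,D=Y+90,C=Y+180,B=Y-90)
TH0=dict(A=97.6,B=5.9,C=256.6,D=160.3)
FLIP=dict(A=0,B=180,C=180,D=0)
u=lambda a:np.array([np.cos(np.radians(a)),np.sin(np.radians(a))])
HUB={k:C+80*u(a) for k,a in OUT.items()}
W=26.;LAG=6.;RC=39.;Z=63.;ZUP=104.
def pose(k,psi,tau,z=Z):
    p=HUB[k]+RC*u(psi)+tau*u(psi+90)
    yaw=(psi+FLIP[k]+180)%360-180
    return [p[0],p[1],z],[0,90,yaw]
TAU=46*np.sin(np.radians(LAG))+6*np.cos(np.radians(LAG))-W/2
def push(k,th):  # commanded lever angle
    return pose(k,th-LAG,TAU)
def force(n=5):
    return np.mean([env.read_contact_force() for _ in range(n)],0)
E
python3 - <<'E'
from lev import *
print(HUB,TAU)
for k in HUB:
    for d in (0,45,97):
        p,o=push(k,TH0[k]-d); print(k,d,env.ik(p,o))
t=env.read_time()
f=[env.read_contact_force() for _ in range(6)];print(np.array(f),env.read_torque(),env.read_time()-t)
env.gripper_to(W); print("w",env.read_width(),env.read_time())
p,o=pose("A",TH0["A"],0,ZUP); env.goto(p,o); print(env.read_time(),env.read_eef_pos(),p,env.read_joints())
print(force(),env.read_torque())
E
```

```text
{'A': array([627.29,  41.94]), 'D': array([517.66,  69.89]), 'C': array([489.71, -39.74]), 'B': array([599.34, -67.69])} -2.2245593174783007
A 0 [ 21.95  31.8   -9.79   0.   -48.41 -20.35]
A 45 [ 20.01  33.86  -5.76  -0.   -50.38 -63.41]
A 97 [  16.96   34.48   -4.55    0.    -50.98 -112.36]
D 0 [ 29.38  20.73 -30.36   0.   -38.91  34.92]
D 45 [ 29.93  22.79 -26.69  -0.   -40.51 -10.63]
D 97 [ 27.52  25.27 -22.19   0.   -42.55 -60.22]
C 0 [ 10.35  19.88 -31.85   0.   -38.27 -29.75]
C 45 [ 13.61  18.   -35.07  -0.   -36.93 -78.01]
C 97 [  17.94   17.95  -35.15    0.    -36.9  -134.34]
B 0 [  8.15  32.48  -8.46   0.   -49.05  81.75]
B 45 [  5.82  31.73  -9.93   0.   -48.34  39.08]
B 97 [  5.24  29.29 -14.64   0.   -46.08 -12.34]
[[-0.06 -0.95  0.36]
 [-0.06 -0.95  0.36]
 [-0.06 -0.95  0.36]
 [-0.06 -0.95  0.36]
 [-0.06 -0.95  0.36]
 [-0.06 -0.95  0.36]] [0.05 0.04 0.01] 0.0
w 26.327849403565164 0.7
3.0417 [622.21  81.59 104.27] [np.float64(622.130182507722), np.float64(80.60083950273858), 104.0] [ 22.22  28.6   -8.53  -0.   -52.83 -14.54]
[0.29 0.21 0.94] [-0.03  0.01 -0.05]
```

```bash
cat >> lev.py <<'E'
def avg(n=6,dt=0.02):
    f=[];m=[]
    for _ in range(n):
        env.hold(dt); f.append(env.read_contact_force()); m.append(env.read_torque())
    return np.mean(f,0),np.mean(m,0),np.std(f,0)
E
python3 - <<'E'
from lev import *
from rig import snapshot
import cv2
print("base",avg(),env.read_time())
p,o=pose("A",TH0["A"],0); env.move_straight(p)
print(env.read_time(),env.read_eef_pos()-p,avg())
a=snapshot("scene")[100:260,260:460];b=snapshot("top")[100:260,220:420]
cv2.imwrite("pics/a1.png",cv2.resize(np.vstack([a,b])[:,:,::-1],None,fx=1.85*1,fy=1.85,interpolation=cv2.INTER_CUBIC))
E
```

```text
base (array([0.18, 0.18, 0.07]), array([ 0.01, -0.  , -0.01]), array([0.47, 0.59, 0.38])) 3.1417
3.5667 [ 0.05  0.17 -0.13] (array([ 0.06,  0.06, -0.02]), array([-0.  , -0.02, -0.03]), array([0.58, 0.37, 0.46]))
```

View pics/a1.png

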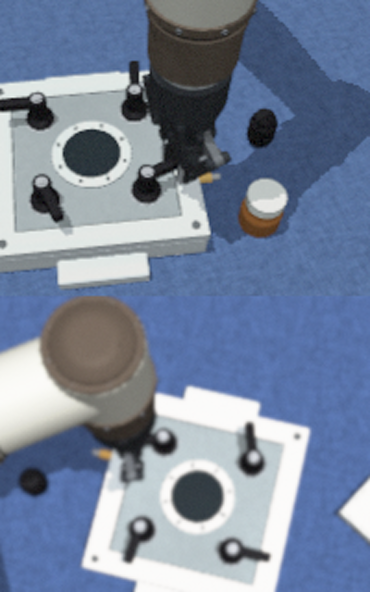

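```bash
cat >> lev.py <<'E'
def tight(k,th,target,dmax,first,base,step_hi=4.,step_lo=2.,frac=.5,verbose=True):
    """push lever k from lever angle th (cw) until torque target; returns lever angle, torque"""
    d=first
    while True:
        p,o=push(k,th-d); env.move_straight(p,max_speed=60,attitude=o)
        f,m,s=avg(5); f=f-base; e=u(th-d-LAG)
        ft=f@np.r_[u(th-d-LAG+90),0]; fr=f@np.r_[e,0]; T=ft*.046
        if verbose: print(f"{k} d={d:.1f} ft={ft:.2f} fr={fr:.2f} fz={f[2]:.2f} T={T:.3f} M={m} err={np.linalg.norm(env.read_eef_pos()-p):.2f} t={env.read_time():.2f}")
        if T>=target or d>=dmax: break
        d+= step_hi if T<frac*target else min(step_hi,max(1.,min(step_lo,(target+.01-T)/.9*57.3)))
    return th-d,T
def leave(k,th):
    p,o=pose(k,th-LAG,TAU+5); env.move_straight(p,max_speed=60)
    p[2]=ZUP; env.move_straight(p,max_speed=200)
def visit(k,th):
    p,o=pose(k,th,0,ZUP); env.goto(p,o); f=avg(5)[0]
    p[2]=Z; env.move_straight(p,max_speed=150); return f
E
python3 - <<'E'
from lev import *
r=tight("A",TH0["A"],.18,74,16,np.zeros(3)); print(r)
E
```

```text
A d=16.0 ft=0.05 fr=0.07 fz=0.14 T=0.002 M=[-0.02  0.02 -0.01] err=0.45 t=4.38
A d=20.0 ft=0.70 fr=0.17 fz=0.63 T=0.032 M=[0.12 0.22 0.01] err=0.25 t=4.72
A d=24.0 ft=0.96 fr=-0.07 fz=0.79 T=0.044 M=[ 0.22  0.31 -0.01] err=0.15 t=5.05
A d=28.0 ft=1.22 fr=0.15 fz=0.80 T=0.056 M=[0.27 0.31 0.  ] err=0.09 t=5.38
A d=32.0 ft=1.53 fr=0.10 fz=0.98 T=0.070 M=[ 0.32  0.34 -0.02] err=0.08 t=5.72
A d=36.0 ft=1.38 fr=0.18 fz=0.54 T=0.064 M=[ 0.37  0.33 -0.01] err=0.07 t=6.05
A d=40.0 ft=2.07 fr=0.32 fz=0.49 T=0.095 M=[0.47 0.4  0.  ] err=0.10 t=6.38
A d=42.0 ft=4.04 fr=0.44 fz=1.21 T=0.186 M=[0.84 0.86 0.01] err=0.39 t=6.72
(55.599999999999994, np.float64(0.1857938873288141))
```

```bash
python3 - <<'E'
from lev import *
leave("A",55.6)
b=visit("C",TH0["C"]); print("base",b,env.read_time(),env.read_contact_force())
r=tight("C",TH0["C"],.18,74,18,b); print(r)
E
```

```text
base [ 0.58 -0.06 -0.13] 8.7417 [ 0.3   0.2  -0.42]
C d=18.0 ft=-0.50 fr=-0.11 fz=0.32 T=-0.023 M=[-0.03 -0.02 -0.  ] err=0.89 t=9.39
C d=22.0 ft=0.18 fr=0.45 fz=0.55 T=0.008 M=[-0.09 -0.22  0.01] err=0.52 t=9.72
C d=26.0 ft=0.23 fr=-0.14 fz=0.61 T=0.010 M=[-0.08 -0.24  0.03] err=0.16 t=10.06
C d=30.0 ft=0.05 fr=-0.35 fz=0.44 T=0.002 M=[-0.06 -0.28  0.03] err=0.05 t=10.39
C d=34.0 ft=0.50 fr=-0.00 fz=0.48 T=0.023 M=[-0.08 -0.25  0.02] err=0.10 t=10.72
C d=38.0 ft=0.18 fr=-0.54 fz=0.12 T=0.008 M=[-0.08 -0.26 -0.  ] err=0.14 t=11.06
C d=42.0 ft=0.61 fr=-0.22 fz=-0.21 T=0.028 M=[-0.09 -0.23  0.03] err=0.18 t=11.39
C d=46.0 ft=1.03 fr=-0.19 fz=-0.42 T=0.048 M=[-0.29 -0.28  0.02] err=0.16 t=11.72
C d=50.0 ft=1.78 fr=-0.14 fz=-0.34 T=0.082 M=[-0.41 -0.34  0.01] err=0.10 t=12.06
C d=54.0 ft=2.44 fr=-0.27 fz=-0.92 T=0.112 M=[-0.73 -0.44  0.04] err=0.11 t=12.39
C d=56.0 ft=4.61 fr=-0.36 fz=-1.50 T=0.212 M=[-1.25 -0.62  0.05] err=0.31 t=12.72
(200.60000000000002, np.float64(0.2120827143132468))
```

```bash
sed -i 's|ft=f@np.r_\[u(th-d-LAG+90),0\]; fr=f@np.r_\[e,0\]; T=ft\*.046|ft=f@np.r_[u(th-d-LAG+90),0]; fr=f@np.r_[e,0]; T=.046/.296*(np.array([-m[1],m[0]])@u(th-d-LAG+90))|' lev.py
python3 - <<'E'
from lev import *
leave("C",200.6)
b=visit("B",TH0["B"]); print("base",b,env.read_time())
r=tight("B",TH0["B"],.18,74,18,np.zeros(3)); print(r)
leave("B",r[0])
b=visit("D",TH0["D"]); print("base",b,env.read_time())
r=tight("D",TH0["D"],.18,74,18,np.zeros(3)); print(r)
leave("D",r[0]); print(env.read_time())
E
```

```text
base [-0.01  0.26 -0.39] 16.4417
B d=18.0 ft=0.09 fr=0.17 fz=0.12 T=-0.002 M=[-0.01  0.   -0.  ] err=1.05 t=17.09
B d=22.0 ft=0.93 fr=-0.07 fz=0.71 T=0.044 M=[ 0.24 -0.16 -0.01] err=0.67 t=17.43
B d=26.0 ft=1.46 fr=0.73 fz=1.16 T=0.069 M=[ 0.33 -0.32  0.  ] err=0.59 t=17.76
B d=30.0 ft=1.72 fr=0.77 fz=0.76 T=0.069 M=[ 0.28 -0.41 -0.01] err=0.36 t=18.09
B d=34.0 ft=1.83 fr=1.39 fz=0.80 T=0.087 M=[ 0.29 -0.57 -0.01] err=0.33 t=18.43
B d=38.0 ft=2.82 fr=1.02 fz=1.13 T=0.127 M=[ 0.45 -0.75 -0.01] err=0.35 t=18.76
B d=40.0 ft=4.89 fr=0.13 fz=1.06 T=0.210 M=[ 0.93 -1.    0.03] err=0.60 t=19.09
(-34.1, np.float64(0.21039039428857667))
base [ 0.19 -0.05  0.22] 21.125
D d=18.0 ft=0.19 fr=0.21 fz=-0.07 T=0.002 M=[-0.02  0.    0.01] err=0.77 t=21.77
D d=22.0 ft=0.13 fr=-0.18 fz=0.41 T=0.013 M=[-0.06  0.06  0.02] err=0.14 t=22.11
D d=26.0 ft=0.63 fr=0.14 fz=0.09 T=0.029 M=[-0.05  0.19  0.  ] err=0.14 t=22.44
D d=30.0 ft=0.26 fr=0.58 fz=-0.23 T=0.031 M=[-0.03  0.22 -0.02] err=0.15 t=22.77
D d=34.0 ft=0.81 fr=0.23 fz=-0.70 T=0.034 M=[-0.03  0.23  0.02] err=0.12 t=23.11
D d=38.0 ft=1.15 fr=0.15 fz=-0.74 T=0.042 M=[-0.1   0.25 -0.01] err=0.17 t=23.44
D d=42.0 ft=1.50 fr=-0.46 fz=-1.10 T=0.064 M=[-0.2   0.36  0.01] err=0.26 t=23.77
D d=46.0 ft=1.48 fr=-0.21 fz=-1.40 T=0.074 M=[-0.23  0.42  0.04] err=0.27 t=24.11
D d=50.0 ft=2.10 fr=-0.40 fz=-1.95 T=0.089 M=[-0.26  0.53  0.02] err=0.29 t=24.44
D d=54.0 ft=2.59 fr=-0.19 fz=-1.85 T=0.104 M=[-0.27  0.63  0.02] err=0.17 t=24.77
D d=56.0 ft=4.21 fr=-0.48 fz=-1.73 T=0.173 M=[-0.33  1.08  0.02] err=0.57 t=25.11
D d=57.1 ft=4.58 fr=-0.67 fz=-1.50 T=0.204 M=[-0.34  1.28  0.03] err=0.41 t=25.44
(np.float64(103.21884427952376), np.float64(0.20414167926387264))
26.05
```

```bash
sed -i 's/max_speed=60,attitude=o/max_speed=SPD,attitude=o/; s/^W=26/SPD=60\nW=26/' lev.py
python3 - <<'E'
import lev
from lev import *
lev.SPD=20
b=visit("A",55.6); print("base",b,env.read_time())
r=tight("A",55.6,.48,28,6,np.zeros(3),step_hi=3,step_lo=2,frac=.7); print(r)
leave("A",r[0]); print(env.read_time())
E
```

```text
base [-0.16 -0.12 -0.25] 27.1833
A d=6.0 ft=5.05 fr=-0.27 fz=2.04 T=0.225 M=[0.98 1.07 0.02] err=1.96 t=27.93
A d=9.0 ft=5.16 fr=-0.20 fz=1.84 T=0.234 M=[1.04 1.1  0.01] err=1.90 t=28.27
A d=12.0 ft=5.68 fr=-0.87 fz=3.14 T=0.262 M=[1.19 1.22 0.06] err=2.02 t=28.60
A d=15.0 ft=5.94 fr=-1.41 fz=3.00 T=0.283 M=[1.32 1.29 0.07] err=2.13 t=28.93
A d=18.0 ft=6.72 fr=-1.15 fz=2.90 T=0.306 M=[1.48 1.35 0.04] err=2.26 t=29.27
A d=21.0 ft=7.90 fr=-1.78 fz=3.24 T=0.343 M=[1.72 1.47 0.06] err=2.45 t=29.60
A d=23.0 ft=8.68 fr=-2.17 fz=3.38 T=0.384 M=[1.96 1.61 0.05] err=2.68 t=29.93
A d=25.0 ft=9.44 fr=-2.22 fz=3.72 T=0.419 M=[2.18 1.71 0.04] err=2.94 t=30.27
A d=27.0 ft=10.00 fr=-2.66 fz=3.78 T=0.440 M=[2.33 1.77 0.11] err=3.06 t=30.60
A d=29.0 ft=10.28 fr=-3.11 fz=3.57 T=0.464 M=[2.51 1.81 0.1 ] err=3.27 t=30.93
(26.6, np.float64(0.4635860004113981))
31.5417
```

```bash
sed -i 's/TAU+5)/TAU+7)/' lev.py
python3 - <<'E'
import lev
from lev import *
lev.SPD=20
b=visit("C",200.6); print("base",b,env.read_time())
r=tight("C",200.6,.48,29,6,np.zeros(3),step_hi=3,step_lo=2,frac=.7); print(r)
if r[1]>.42: leave("C",r[0]); print(env.read_time())
E
```

```text
base [-0.12 -0.02 -0.23] 32.9917
C d=6.0 ft=6.72 fr=-1.58 fz=-2.12 T=0.275 M=[-1.68 -0.71  0.07] err=1.99 t=33.74
C d=9.0 ft=6.11 fr=-1.69 fz=-1.99 T=0.266 M=[-1.65 -0.66  0.07] err=1.92 t=34.08
C d=12.0 ft=7.19 fr=-2.02 fz=-2.31 T=0.297 M=[-1.88 -0.74  0.08] err=1.94 t=34.41
C d=15.0 ft=7.21 fr=-2.59 fz=-2.45 T=0.311 M=[-2.   -0.75  0.08] err=1.92 t=34.74
C d=18.0 ft=8.14 fr=-3.57 fz=-2.21 T=0.345 M=[-2.27 -0.82  0.09] err=1.95 t=35.08
C d=20.0 ft=9.18 fr=-3.93 fz=-2.96 T=0.402 M=[-2.69 -0.91  0.11] err=2.07 t=35.41
C d=22.0 ft=10.32 fr=-4.99 fz=-2.29 T=0.426 M=[-2.89 -0.96  0.12] err=2.12 t=35.74
C d=24.0 ft=9.38 fr=-5.19 fz=-2.68 T=0.434 M=[-3.  -1.   0.1] err=2.13 t=36.08
C d=26.0 ft=10.14 fr=-6.00 fz=-2.73 T=0.457 M=[-3.2  -1.    0.16] err=2.17 t=36.41
C d=28.0 ft=11.07 fr=-6.42 fz=-2.66 T=0.479 M=[-3.42 -1.06  0.17] err=2.25 t=36.74
C d=29.0 ft=11.52 fr=-6.96 fz=-2.85 T=0.509 M=[-3.66 -1.08  0.14] err=2.33 t=37.08
(171.6, np.float64(0.5089934530384825))
37.7
```

```bash
python3 - <<'E'
from lev import *
from rig import snapshot
import cv2
env.gripper_to  # no-op
p,o=pose("B",-34.1,0,ZUP); env.goto(p,o); print(avg(5)[:2],env.read_time())
a=snapshot("scene");b=snapshot("top")
cv2.imwrite("pics/s2.png",a[:,:,::-1]);cv2.imwrite("pics/t2.png",b[:,:,::-1])
for n,(x,y,x2,y2),im in (("scene",(240,125,385,260),a),("top",(255,140,400,280),b)):
    cv2.imwrite(f"pics/{n}2c.png",cv2.resize(im[y:y2,x:x2,::-1],None,fx=4,fy=4,interpolation=cv2.INTER_CUBIC))
E
```

```text
(array([ 0.05, -0.22,  0.28]), array([ 0.  , -0.01, -0.  ])) 40.3
```

View pics/scene2c.png

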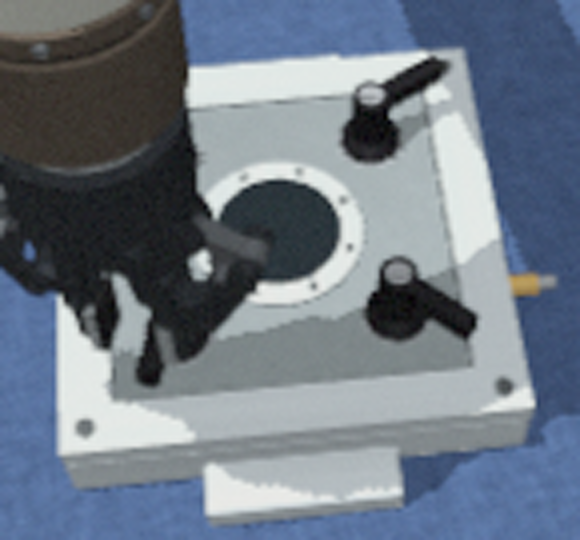

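View pics/top2c.png

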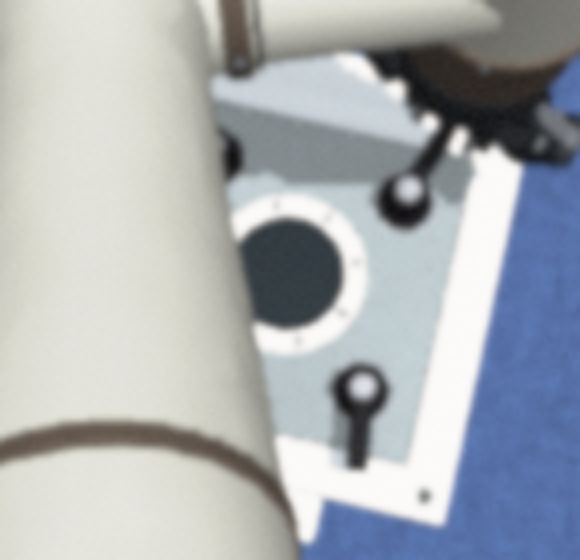

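```bash
python3 - <<'E'
from vis import *
T=lambda p:(p[0]/4+255-.4,p[1]/4+140-.4)
S=lambda p:(p[0]/4+240-.4,p[1]/4+125-.4)
for k,n,h,t in (("A","scene",S((399,270)),S((467,325))),("D","scene",S((372,93)),S((440,68))),("C","top",T((362,386)),T((356,463))),("B","top",T((408,187)),T((443,128)))):
    a=plane(n,h,87);b=plane(n,t,79);d=(b-a)[:2];print(k,np.degrees(np.arctan2(d[1],d[0]))%360,np.linalg.norm(d))
E
```

```text
A 30.304665627358396 42.376244601815195
D 102.08286434820532 44.558156513970474
C 174.76992628531139 41.35836583237411
B 329.0995637659754 41.58730373046391
```

```bash
sed -i 's|@u(th-d-LAG+90))$|@u(th-d-LAG+90)); T+=.006/.296*max(0,-(np.array([-m[1],m[0]])@e))|' lev.py; grep -n "T+=" lev.py
python3 - <<'E'
import lev
from lev import *
lev.SPD=20
b=visit("B",-33.); print("base",b,env.read_time())
r=tight("B",-34.1,.48,30,5,np.zeros(3),step_hi=3,step_lo=2,frac=.7); print(r)
if r[1]>.42: leave("B",r[0]); print(env.read_time())
E
```

```text
32:        ft=f@np.r_[u(th-d-LAG+90),0]; fr=f@np.r_[e,0]; T=.046/.296*(np.array([-m[1],m[0]])@u(th-d-LAG+90)); T+=.006/.296*max(0,-(np.array([-m[1],m[0]])@e))
base [ 0.2  -0.27 -0.51] 41.1583
B d=5.0 ft=4.81 fr=-2.84 fz=-0.58 T=0.220 M=[ 1.48 -0.38  0.07] err=2.59 t=41.92
B d=8.0 ft=4.89 fr=-2.40 fz=-0.17 T=0.210 M=[ 1.38 -0.45  0.06] err=2.61 t=42.25
B d=11.0 ft=4.77 fr=-2.80 fz=-0.93 T=0.231 M=[ 1.51 -0.55  0.07] err=2.83 t=42.58
B d=14.0 ft=5.14 fr=-3.08 fz=-0.78 T=0.258 M=[ 1.66 -0.7   0.08] err=3.16 t=42.92
B d=17.0 ft=6.18 fr=-3.57 fz=-1.35 T=0.285 M=[ 1.78 -0.87  0.08] err=3.48 t=43.25
B d=20.0 ft=6.86 fr=-3.79 fz=-1.88 T=0.311 M=[ 1.9  -1.05  0.1 ] err=3.86 t=43.58
B d=23.0 ft=7.30 fr=-4.14 fz=-2.58 T=0.334 M=[ 1.98 -1.23  0.08] err=4.25 t=43.92
B d=26.0 ft=7.93 fr=-4.75 fz=-3.24 T=0.361 M=[ 2.04 -1.46  0.12] err=4.59 t=44.25
B d=28.0 ft=8.96 fr=-5.25 fz=-3.49 T=0.400 M=[ 2.19 -1.7   0.12] err=5.11 t=44.58
B d=30.0 ft=8.77 fr=-5.25 fz=-3.70 T=0.415 M=[ 2.22 -1.83  0.13] err=5.36 t=44.92
(-64.1, np.float64(0.4147796179178069))
```

```bash
python3 - <<'E'
import lev
from lev import *
lev.SPD=20
p,o=push("B",-64.1);e=env.read_eef_pos()-p;print("err tan,rad,z",e[:2]@u(-64.1-LAG+90),e[:2]@u(-64.1-LAG),e[2],env.read_orientation(),o)
r=tight("B",-34.1,.475,37,31.5,np.zeros(3),step_hi=1.5,step_lo=1.5,frac=.7); print(r)
if r[1]>.44: leave("B",r[0]); print(env.read_time())
E
```

```text
err tan,rad,z 5.108058914895738 -0.5951895134715554 1.505577281829531 [-98.63  89.36  11.34] [0, 90, 109.89999999999998]
B d=31.5 ft=9.64 fr=-5.61 fz=-4.43 T=0.440 M=[ 2.28 -2.02  0.13] err=5.77 t=45.25
B d=33.0 ft=10.27 fr=-5.74 fz=-5.41 T=0.459 M=[ 2.33 -2.16  0.15] err=6.07 t=45.58
B d=34.5 ft=10.38 fr=-5.28 fz=-5.27 T=0.466 M=[ 2.27 -2.27  0.13] err=6.21 t=45.92
B d=35.7 ft=10.63 fr=-5.53 fz=-5.63 T=0.480 M=[ 2.26 -2.4   0.16] err=6.44 t=46.25
(np.float64(-69.83066759185726), np.float64(0.47966619417290696))
46.875
```

```bash
sed -i 's/TAU+7)/TAU+9)/' lev.py
python3 - <<'E'
import lev
from lev import *
lev.SPD=20
b=visit("D",103.); print("base",b,env.read_time())
r=tight("D",103.2,.48,32,5,np.zeros(3),step_hi=3,step_lo=2,frac=.7); print(r)
if r[1]>.47: leave("D",r[0]); print(env.read_time())
E
```

```text
base [ 0.03 -0.38 -0.09] 48.325
D d=5.0 ft=5.10 fr=-0.27 fz=3.75 T=0.240 M=[0.   1.54 0.02] err=2.05 t=49.03
D d=8.0 ft=5.21 fr=0.55 fz=3.78 T=0.248 M=[0.07 1.59 0.02] err=2.11 t=49.37
D d=11.0 ft=6.17 fr=-0.05 fz=4.41 T=0.288 M=[0.17 1.84 0.04] err=2.35 t=49.70
D d=14.0 ft=6.86 fr=0.07 fz=4.99 T=0.309 M=[0.32 1.96 0.02] err=2.46 t=50.03
D d=17.0 ft=7.28 fr=0.24 fz=5.03 T=0.350 M=[0.51 2.19 0.04] err=2.69 t=50.37
D d=19.0 ft=9.23 fr=0.58 fz=5.55 T=0.397 M=[0.68 2.47 0.05] err=3.06 t=50.70
D d=21.0 ft=9.25 fr=0.49 fz=6.45 T=0.422 M=[0.8  2.6  0.01] err=3.14 t=51.03
D d=23.0 ft=10.00 fr=0.58 fz=6.01 T=0.450 M=[0.94 2.74 0.04] err=3.26 t=51.37
D d=25.0 ft=10.33 fr=0.41 fz=6.53 T=0.474 M=[1.08 2.86 0.04] err=3.34 t=51.70
D d=26.0 ft=11.37 fr=0.29 fz=6.81 T=0.525 M=[1.28 3.13 0.05] err=3.68 t=52.03
(np.float64(77.16323268658743), np.float64(0.5248481715866423))
52.6917
```

```bash
python3 - <<'E'
from lev import *
from rig import snapshot
import cv2
env.goto([400,260,250],[0,90,90]); print(env.read_time())
a=snapshot("scene");b=snapshot("top")
for n,(x,y,x2,y2),im in (("scene",(220,125,420,275),a),("top",(225,135,425,285),b)):
    cv2.imwrite(f"pics/{n}3c.png",cv2.resize(im[y:y2,x:x2,::-1],None,fx=4,fy=4,interpolation=cv2.INTER_CUBIC))
E
```

```text
53.6583
```

View pics/scene3c.png

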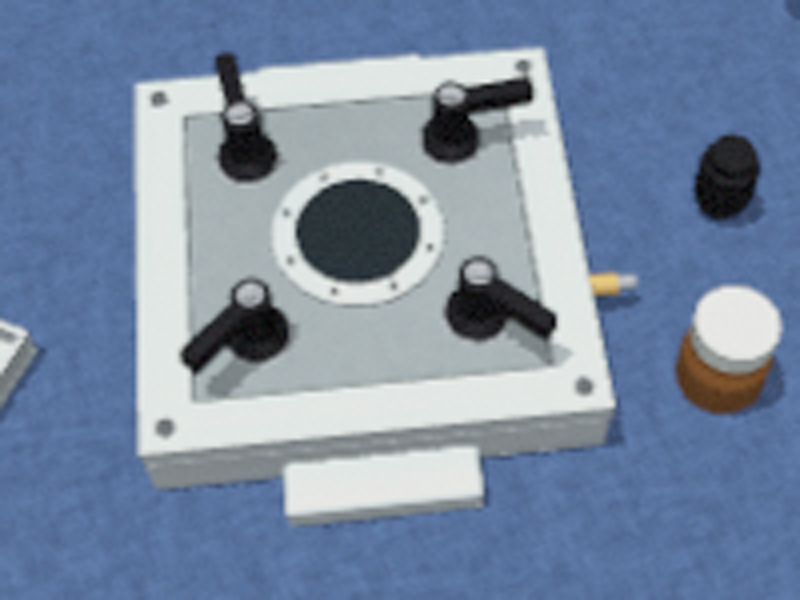

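View pics/top3c.png

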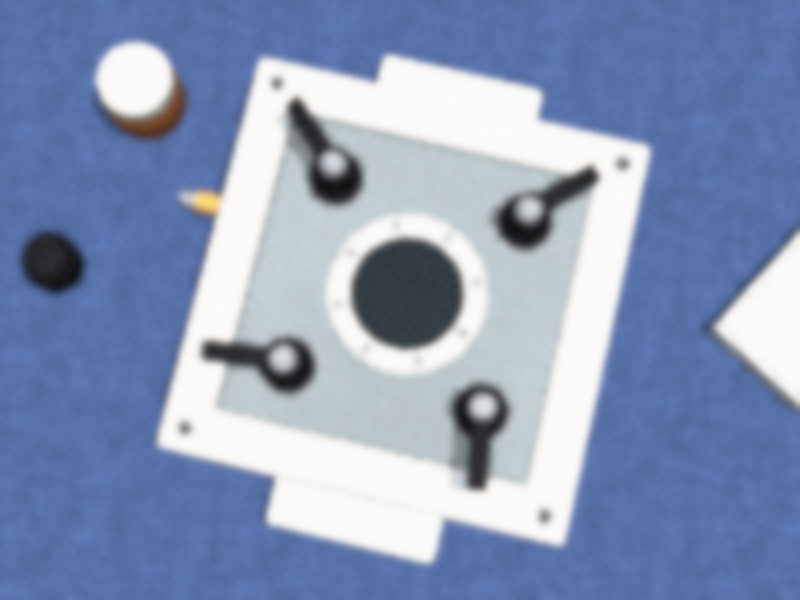

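```bash
python3 -c "
from rig import env
env.finish_job();print(env.read_time())"
```

```text
the job is handed in; nothing more can be done
the job is handed in; nothing more can be done
```

I tightened all four levers by feel, crosswise and in two passes, and handed the job in at about 54 s of the 72 s allowed. I have no verdict and no direct reading of the clamping forces; what I know comes from the torque I felt at each lever. A is the lever at far left as the robot faces the cell, then B far right, C near right, D near left. A and C are opposite, as are B and D.

| Lever (in order turned) | First pass, N m | Second pass, N m |
|---|---|---|
| A | 0.19 | about 0.48 |
| C | 0.21 (about 0.217 from the moment) | about 0.55 |
| B | 0.21 | 0.48 |
| D | 0.20 | 0.525 |

- **Torque:** all the torques fall in the stated bands (0.15 to 0.28 for snug, 0.4 to 0.65 for firm). The second-pass figures for A and C include a small correction for sideways friction. Readings after larger steps came out about 0.03 N m low, so A's true torque may be a little higher.
- **Last pictures:** the cover looks flat and centred, all four bars have turned clockwise, the arm is clear of the levers, and the objective, jar and tray look where they were. I judged this by eye and did not measure the cover's angle or offset again.
- **Disagreements:**
  - Torque climbed more slowly in the second pass than the 0.9 N m per radian given, about 0.7 for A.
  - Under load the arm lagged its commanded position by 2 to 6 mm, so I went by torque, not angle.
  - The hub heights measured 2 to 4 mm above nominal.

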